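# Dock the parts bin against its corner stop and shut the retaining arm

## Robot

A 6-joint arm with a two-finger parallel gripper is mounted at the origin on the work surface; the furniture and walls round the work are solid. World frame = base frame: x ahead of the robot, y to its left, z up, the work surface at z = 0. Lengths are in m, angles in rad, forces in N, time in s.
With the tool pointing down it reaches from about 0.4 to 0.825 m from the base axis. Payload 7 kg.
Tool frame: the origin (TCP) lies at the very end of the fingers, on their centre line; the grasp point (between the pads) lies 19 mm behind it; z points along the fingers, y is the direction in which the jaws open and shut (so a half turn about z gives the same grasp; the last joint's range is limited). The gripper opens to 88 mm and grips with 3 to 60 N. Pads are 19 mm wide; open, the fingers measure 130 mm over their backs; the gripper's body (78 mm by 193 mm) begins 47 mm behind the grasp point.
Start: joints at [-0.921, 0.359, 0.012, 0, -1.224, -0.288], TCP at [0.239, -0.631, 0.227] pointing down, gripper open.
Joint ranges: [-3.07, 3.07], [-1.43, 2.12], [-1.02, 1.25], [-3.03, 1.67], [-3.05, -0], [-3.03, 3.03]. Speed limits (rad/s): [2.39, 2.39, 3.01, 3.14, 3.14, 3.14].

## Interface

Orientations are given as [roll, pitch, yaw] about the fixed x, y, z axes, in that order (R = Rz(yaw) Ry(pitch) Rx(roll)).
In Python, from station import arm gives the robot as it stands.
- The arm moves only by the shell command python3 -m inch 'ROWS' [FORCE]. ROWS is text: rows parted by semicolons, each of 7 numbers parted by spaces: the closure, from 0 (fully open) to 1 (shut), then the shift along the tool's x, y, z each as a share of 300 mm, from -1 to 1, then the turn, a rotation vector about the tool's x, y, z each as a share of 60 degrees, from -1 to 1. In form: grip tx ty tz rx ry rz; .... A call has 1 to 12 rows; each row is the pose to reach, as a shift and turn from the pose commanded when the call began, along the tool's axes at that moment; what a row does not reach only later rows make up. A row lasts 1/10 s, in which the tool goes at most 50 mm and 8.59 degrees, less where a joint would pass 70% of its speed; a pose out of reach is approached as far as the arm can. A call with a number of a shift or a turn outside -1 to 1 is refused whole. A call with a gripper value outside its range is refused whole. The fingers move at their own pace and stop on an object; FORCE is the grip in N (left out, the last holds). Time passes only in rows, so rows that repeat a pose let the fingers close. It gives the time, the measured TCP pose, the force and the opening at its end, in the units of the state.
- arm.get_state(): the state, without advancing time (a new reading comes with each control period).
- arm.grab_frame(name): name is "side" or "top"; returns a dict with "img" (480x640x3 uint8, red, green, blue), "range_z" (480x640 float32, m along the optical axis (not along the pixel's ray), 0 where there is no reading), "fx", "fy", "cx", "cy" (pixels), "dist" ([k1, k2, p1, p2, k3] as OpenCV has them; the pictures are not rectified), "extrinsics" (4x4, takes a point from world to camera coordinates). Camera axes: x right, y up, looking along -z (the intrinsics and any distortion apply to the point x, -y, -z); pixel columns grow to the right and rows downward; lengths in m; the calibration is good to about 2 mm. A picture is of the moment at which its call begins.
- arm.job_done(): hands the job in, once; it reports no verdict.
The state is a dict: "t": time; "q": joint angles; "qd": joint speeds; "joint_efforts": joint torques, N m; "eef_pos": TCP position; "ee_rot": TCP orientation; "force": force on the tool from outside, world axes, zero at the start; "moment": the same for the moment, N m; "width": finger opening in m.
Only numpy, scipy, OpenCV 4.12 (cv2) and the standard library are available. Lean on these libraries where they do the work, as an engineer would, in place of code of your own. Each camera call takes 0.05 s, during which the arm holds its last target.

## Task

Push the parts bin along the desk into the corner of the L-shaped stop until it sits flush against both the back rail and the side rail, with the retaining arm still open; then push the peg of the retaining arm to swing it fully shut across the front of the bin. Nothing is to be picked up: push with the fingers only, keep the bin flat on the desk with its two bobbins in it, leave everything else on the desk where it stands, and take the hand clear at the end.

Things in the scene. Friction and masses are not known exactly. Their poses are not given: they have to be found in the camera images.
- bin: Open-topped rectangular parts bin holding two bobbins, the only bin on the desk, loose, about 0.15 kg, 45 mm high, starting askew to the right of the dock. Origin: centre of its underside, z up. Its flat walls stand 37 mm from the origin along its x (short way) and 51 mm along its y (long way); only the look of the rim overhangs 3 to 4 mm more.
- corner (a point): Inner corner, at desk level, of the fixed L-shaped aluminium stop (dock, yaw to 0.14 rad). Back rail's face: x = 0, from here to y = -115 mm; side rail's face: y = 0, from here toward the robot to x = -76 mm. Rails are 12 mm thick, 30 mm high. The bin belongs on the -x, -y side, long way along the back rail: origin at x = -37, y = -51 mm.
- pivot (a point): Point at desk level on the upright pivot axis of the retaining arm, at the near end of the side rail: x = -88 mm, y = +10 mm in the frame of corner. Axes as corner. The pivot post is 18 mm across, 31 mm high.
- retainer (a joint): Retaining arm's angle a (rad). At a it points from the pivot along (-sin a, -cos a) in x, y of corner. 0 = shut, at its end stop, across the docked bin's front with 4 mm to spare; starts open at 1.55 to 1.9, pointing toward the robot (open stop 1.95). Turns with about 0.5 N at the peg and stays where left. Bar 10 mm thick, 66 mm long, 13 to 27 mm above the desk.
- peg (a point): Centre of the top of the upright round peg (12 mm across) at the free end of the retaining arm, 56 mm above the desk and 60 mm from the pivot axis; the peg reaches down to 14 mm above the desk.
- bobbin_a: One of two wound bobbins (21 mm across, 16 mm high) standing loose in the bin; origin in the centre of its underside.
- bobbin_b: The other bobbin in the bin, likewise.
- loose_bobbin: Bystander to leave alone: wound bobbin, 21 mm across and 16 mm high, standing near the back of the desk; origin at its underside.
- spool: Bystander to leave alone: wire spool, 52 mm across and 40 mm high, standing at the back right; origin at its underside.
- ring_core: Bystander to leave alone: small wound ring core, 28 mm, lying near the back; origin at its underside.

How it is judged:
On the way, in this order (a step that is already met when the one before it is completed fails the run):
1. the bin sits in the corner, flush against both rails, while the retaining arm is still open (x of bin in the frame of corner between -0.042 and -0.032 m and y of bin in the frame of corner between -0.056 and -0.046 m and angle between the x axis of bin and the x axis of corner, either way round below 0.05 rad and height (world z) of bin below 0.005 m and value of joint retainer above 0.9 rad), for 0.2 s.
2. the retaining arm is swung shut (value of joint retainer below 0.08 rad), for 0.2 s.
At the end, for the whole second after the job is handed in: The bin stands flat on the desk at rest within 5 mm of both rails and within 0.05 rad of square to them, both bobbins in it, and the retaining arm is within 0.08 rad of its shut stop (x of bin in the frame of corner between -0.042 and -0.032 m and y of bin in the frame of corner between -0.056 and -0.046 m and angle between the x axis of bin and the x axis of corner, either way round below 0.05 rad and height (world z) of bin below 0.005 m and value of joint retainer below 0.08 rad and angle between bin's own z axis and vertical below 0.05 rad and linear speed of bin below 0.01 m/s and horizontal distance between each of bobbin_a, bobbin_b and bin below 0.055 m); the robot touches nothing.
It fails at once if the bin is lifted or tipped (height (world z) of bin above 0.012 m or angle between bin's own z axis and vertical above 0.2 rad).
It fails at once if a bobbin is lifted out of the bin (height (world z) of any of bobbin_a, bobbin_b above 0.04 m).
It fails at once if a bystander is moved more than 15 mm (distance of any of loose_bobbin, spool, ring_core from where it was at the start of the episode above 0.015 m).
It also fails if it takes over 61 s, if anything falls off the work surface, if the arm or the gripper's body presses on something with over 40 N, if the wrist force passes 120 N, or if a joint passes its speed limit or range.

## Working session

There is one attempt and no reset: what is moved stays moved. The work goes in short steps, Python scripts to look and compute and a shell command to move; the robot and the scene stay as the last step left them, time stands still between calls to the robot, and variables do not carry over. Pictures are saved under pics/ and viewed, and the job is handed in when it is done.

```bash
mkdir -p pics; ls
python3 - <<'E'
from station import arm
import cv2,numpy as np
s=arm.get_state()
print({k:np.round(v,3).tolist() if not isinstance(v,str) else v for k,v in s.items()})
for n in("top","side"):
    f=arm.grab_frame(n)
    cv2.imwrite(f"pics/{n}0.png",f["img"][:,:,::-1]); np.savez(f"{n}0.npz",**f)
    print(n,f["fx"],f["fy"],f["cx"],f["cy"],f["dist"],np.round(f["extrinsics"],3).tolist())
E
```

```text
pics
{'t': 0.0, 'q': [-0.921, 0.359, 0.011, -0.0, -1.224, -0.288], 'qd': [0.002, -0.001, 0.002, -0.001, 0.001, 0.002], 'joint_efforts': [-0.001, -58.272, 29.306, 6.997, 0.007, -0.0], 'eef_pos': [0.239, -0.631, 0.226], 'ee_rot': [3.14, -0.0, -2.78], 'force': [0.179, 0.309, 0.443], 'moment': [-0.026, 0.038, -0.052], 'width': 0.088}
top 465.5964723993618 465.5964723993618 321.45396086358465 233.71461358720268 [0.02181487 0.         0.         0.         0.        ] [[0.009, -0.999, -0.04, 0.007], [0.991, 0.004, 0.13, -0.488], [-0.13, -0.041, 0.991, -0.932], [0.0, 0.0, 0.0, 1.0]]
side 570.4306148334755 570.4306148334755 327.284598498115 234.055644213902 [-0.09321901  0.          0.          0.          0.        ] [[-1.0, -0.025, 0.012, 0.474], [0.024, -0.556, 0.831, -0.063], [-0.014, 0.831, 0.556, -0.989], [0.0, 0.0, 0.0, 1.0]]
```

View pics/top0.png

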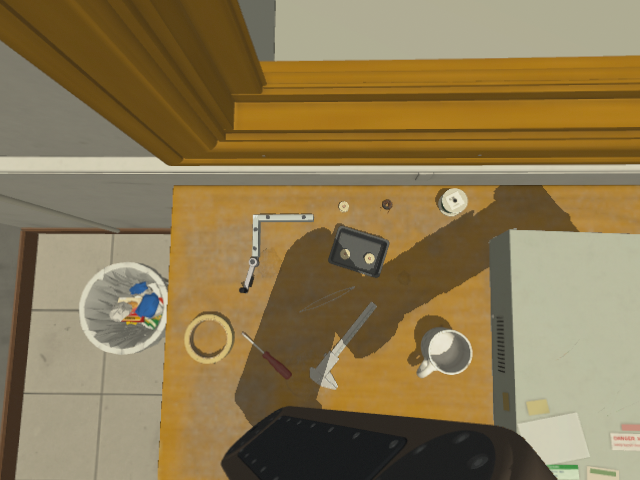

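View pics/side0.png

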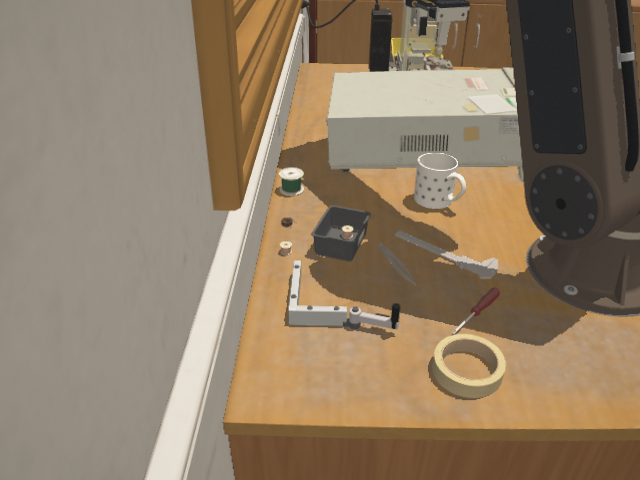

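```bash
cat > h.py <<'E'
import cv2,numpy as np
def load(n): return dict(np.load(n+".npz"))
def K(f): return np.array([[f["fx"],0,f["cx"]],[0,f["fy"],f["cy"]],[0,0,1]],float)
def ray(f,uv):
    p=cv2.undistortPoints(np.array(uv,float).reshape(-1,1,2),K(f),f["dist"]).reshape(-1,2)
    d=np.c_[p[:,0],-p[:,1],-np.ones(len(p))]
    E=f["extrinsics"];R=E[:3,:3];t=E[:3,3]
    return -R.T@t, d@R
def plane(f,uv,z):
    c,d=ray(f,uv); return c+d*((z-c[2])/d[:,2])[:,None]
def proj(f,X):
    X=np.atleast_2d(X).astype(float);E=f["extrinsics"]
    pc=X@E[:3,:3].T+E[:3,3]; pc=pc*[1,-1,-1]
    return cv2.projectPoints(pc,np.zeros(3),np.zeros(3),K(f),f["dist"])[0].reshape(-1,2)
def depthpt(f,uv):
    u,v=np.round(uv).astype(int); c,d=ray(f,[uv]); return c+d[0]*float(f["range_z"][v,u])
E
python3 - <<'E'
from h import *
f=load("top0"); a=f["img"][190:310,220:400,::-1]
cv2.imwrite("pics/top0z.png",cv2.resize(a,None,fx=4.4,fy=4.4,interpolation=cv2.INTER_CUBIC))
f=load("side0"); a=f["img"][190:350,270:410,::-1]
cv2.imwrite("pics/side0z.png",cv2.resize(a,None,fx=3.7,fy=3.7,interpolation=cv2.INTER_CUBIC))
E
```

```text
(no output)
```

View pics/top0z.png

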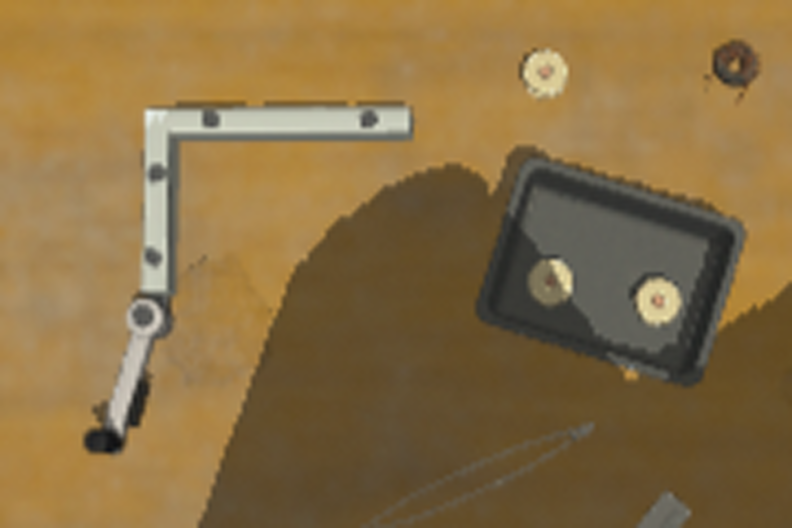

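View pics/side0z.png

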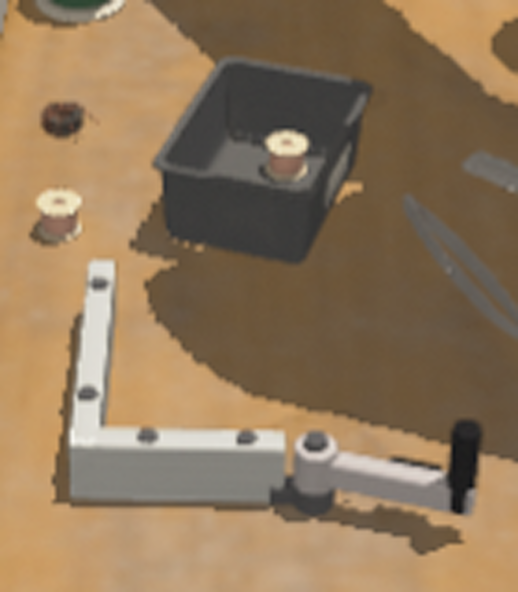

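```bash
cat >> h.py <<'E'
def cloud(f,u0,u1,v0,v1):
    uu,vv=np.meshgrid(np.arange(u0,u1),np.arange(v0,v1)); uv=np.c_[uu.ravel(),vv.ravel()]
    c,d=ray(f,uv); z=f["range_z"][v0:v1,u0:u1].ravel()
    P=c+d*z[:,None]; P[z==0]=np.nan
    return P.reshape(v1-v0,u1-u0,3)
E
python3 - <<'E'
from h import *
f=load("top0"); c,_=ray(f,[[0,0]]);print("cam",c)
P=cloud(f,220,400,190,310)
Z=P[...,2]*1000
print(np.nanpercentile(Z,[1,10,50,90,99]))
for r in range(20,70,4): print(190+r,np.round(Z[r,25:60:2]).astype(int))
img=f["img"][190:310,220:400]; hsv=cv2.cvtColor(img,cv2.COLOR_RGB2HSV)
m=((Z>22)&(Z<38)).astype(np.uint8); 
v=np.clip((Z+10)*3,0,255).astype(np.uint8)
cv2.imwrite("pics/z0.png",cv2.resize(v,None,fx=4.4,fy=4.4,interpolation=cv2.INTER_NEAREST))
E
```

```text
cam [ 0.36312427 -0.02932625  0.98740682]
[-3.76788585 -1.89322361  0.59054303  6.43707125 45.19815906]
210 [ 0  3 -2 -1  1  0  5  2  0  2  4  1  2  0 -2 -3  0  1]
214 [ 1  0 -3 -3  2 30 27 30 31 32 30 30 27 30 31 30 28 27]
218 [                  -1                    2                    3
                    0                   29                   30
 -9223372036854775808                   31                   30
                   30                   31                   30
                   31                   32                   31
                   32                   30                   30]
222 [-1  1  2 -2 30 30 31 18  2  0  2  2 -1 -2  0  0 -3  0]
226 [ 0  2  0 -1 32 32 30 16 -1 -2  2  1  0  0  2 -1  3  1]
230 [ 2 -1  0  0 30 31 29 20  2  2  7  2  0  0  0  2  3  0]
234 [ 1  1 -3  0 33 31 30 13  0 -2 -1  2 -2  2  2  2  0  0]
238 [-1  1 -1  4 28 31 31 16 -1 -1  0  0 -1  0  0  2  2 -1]
242 [ 2  1 -1  5 28 28 32 15 -1  0  2 -2 -1  2  3 -1 -1 -3]
246 [-1 -1  2  2 29 34 30 11  2 -3  1 -2  1  2 -2  0  0 -1]
250 [-1 -2 -1  2 30 31 30 12  0  0  2  3  1  1  1  2 -2  1]
254 [-4 -1  1 -1 28 32 29 12  3  1  0  0  0 -1 -2 -1  0  0]
258 [ 3  1  0 33 32 26  8  0  1  1  5 -1  2  1 -1 -2  2  4]<stdin>:6: RuntimeWarning: invalid value encountered in cast
<stdin>:9: RuntimeWarning: invalid value encountered in cast
```

View pics/z0.png

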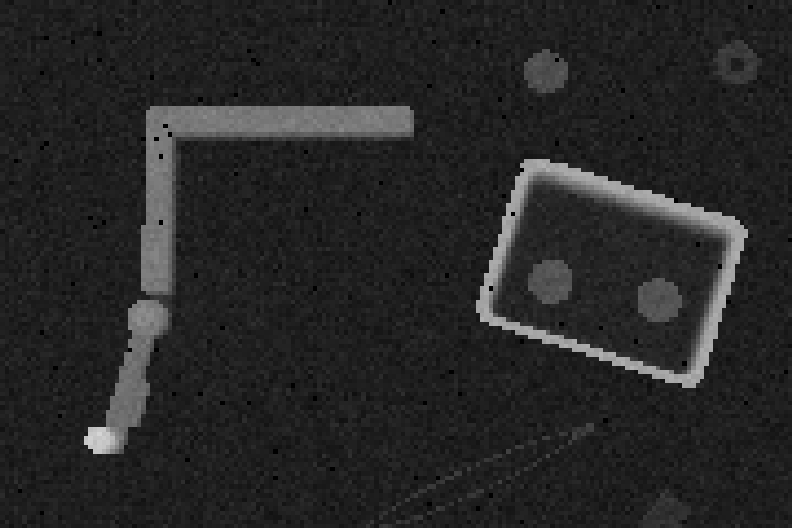

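```bash
cat >> h.py <<'E'
def comp(m):
    n,l,s,c=cv2.connectedComponentsWithStats(m.astype(np.uint8)); i=1+np.argmax(s[1:,4]); return l==i
def measure(f,win=(220,400,190,310),verbose=True,dock=True,bin_=True):
    u0,u1,v0,v1=win;P=cloud(f,*win);Z=P[...,2]
    vv,uu=np.mgrid[v0:v1,u0:u1]; o={}
    def pl(mask,z): return plane(f,np.c_[uu[mask],vv[mask]],z)[:,:2]
    if bin_:
        m=comp((Z>.038)&(Z<.050)); r=cv2.minAreaRect((pl(m,.045)*1000).astype(np.float32)); 
        b=cv2.boxPoints(r); e=[b[1]-b[0],b[2]-b[1]]; L=max(e,key=np.linalg.norm); yaw=np.arctan2(L[1],L[0])-np.pi/2
        yaw=(yaw+np.pi/2)%np.pi-np.pi/2
        o["bin"]=(r[0],r[1],yaw)
    m=(Z>.05)&(Z<.065); 
    if m.any(): o["peg"]=pl(comp(m),.056).mean(0)*1000
    if dock:
        m=((Z>.024)&(Z<.036)); m=comp(m); q=pl(m,.03)*1000; o["railpts"]=q
    return o
E
python3 - <<'E'
from h import *
f=load("top0"); o=measure(f); print(o["bin"],o["peg"]); q=o["railpts"]
print(q.min(0),q.max(0),len(q))
x1=q[:,0].max(); y1=q[:,1].max()
# back rail: strip pts away from the corner
B=q[(q[:,1]<y1-30)&(q[:,0]>x1-25)]; S=q[(q[:,0]<x1-30)&(q[:,0]>x1-75)]
for n,W,(a,b) in(("back",B,(1,0)),("side",S,(0,1))):
    k=np.polyfit(W[:,a],W[:,b],1); res=W[:,b]-np.polyval(k,W[:,a]); print(n,k,np.percentile(res,[0,2,98,100]),W.min(0),W.max(0))
E
```

```text
((451.6551208496094, -65.09689331054688), (108.72811889648438, 80.90744018554688), np.float32(-0.30420172)) [372.35666834 167.9273389 ]
[443.42580226  28.54766399] [530.00333905 155.26042693] 592
back [-5.42386568e-03  5.24816517e+02] [-7.31991006 -5.86758481  5.59472487  5.62938301] [517.04377719  28.54766399] [530.00333905 125.21121158]
side [-1.73138429e-02  1.56862922e+02] [-6.73292832 -6.30156282  6.32660197  6.58100729] [455.92455291 142.23505737] [497.94496055 155.26042693]
```

```bash
cat >> h.py <<'E'
from scipy.spatial.transform import Rotation as Ro
def goal(x,y,z,yaw,s=None):
    "mm, rad, tool straight down -> shares"
    if s is None:
        from station import arm; s=arm.get_state()
    R=Ro.from_euler('xyz',s["ee_rot"]); d=np.array([x,y,z])/1000-s["eef_pos"]
    t=R.inv().apply(d)/0.3
    G=Ro.from_euler('xyz',[np.pi,0,yaw]); r=(R.inv()*G).as_rotvec()/np.deg2rad(60)
    print("t",np.round(t,3),"r",np.round(r,3))
def st():
    from station import arm; s=arm.get_state()
    print("t%.1f"%s["t"],"pos",np.round(np.array(s["eef_pos"])*1000,1),"rot",np.round(s["ee_rot"],3),"F",np.round(s["force"],1),"w",round(s["width"]*1000,1),"q",np.round(s["q"],2))
E
python3 - <<'E'
from h import *
goal(333,-386,227,-2.33); goal(427.6,-141.9,227,-1.875)
f=load("top0")
for uv in([250,150],[250,100],[400,120],[400,190],[500,240],[445,340]): print(uv,np.round(depthpt(f,uv),3))
E
```

```text
t [-0.583  0.652 -0.003] r [ 0.001  0.    -0.43 ]
t [-1.166  1.302 -0.002] r [ 0.001  0.001 -0.864]
[250, 150] [0.576 0.106 0.32 ]
[250, 100] [0.635 0.1   0.363]
[400, 120] [ 0.609 -0.112  0.351]
[400, 190] [ 0.588 -0.156 -0.001]
[500, 240] [ 0.471 -0.334  0.085]
[445, 340] [ 0.274 -0.242  0.007]
```

```bash
python3 -m inch '0 -0.15 0.16 0 0 0 -0.1; 0.3 -0.3 0.33 0 0 0 -0.2; 0.6 -0.45 0.5 0 0 0 -0.3; 0.6 -0.58 0.65 0 0 0 -0.43; 0.6 -0.58 0.65 0 0 0 -0.43; 0.6 -0.58 0.65 0 0 0 -0.43; 0.6 -0.58 0.65 0 0 0 -0.43; 0.6 -0.58 0.65 0 0 0 -0.43'; python3 -c "
from h import *
st();goal(427.6,-141.9,227,-1.875)"
```

```text
t: 0.9
eef_pos: [0.3327, -0.3875, 0.2266]
ee_rot: [-3.141, -0.0, -2.329]
force: [0.3, -0.0, -1.0]
width: 0.0381
t0.9 pos [ 332.7 -387.5  226.6] rot [-3.141 -0.    -2.329] F [ 0.3 -0.  -1. ] w 38.1 q [-0.48  0.09 -0.34  0.   -1.14 -0.28]
t [-0.812  0.333 -0.001] r [-0.    -0.    -0.433]
```

```bash
python3 -m inch '0.6 -0.15 0.06 0 0 0 -0.1; 0.6 -0.3 0.12 0 0 0 -0.2; 0.6 -0.45 0.18 0 0 0 -0.3; 0.6 -0.6 0.25 0 0 0 -0.4; 0.6 -0.81 0.33 0 0 0 -0.433; 0.6 -0.81 0.33 0 0 0 -0.433; 0.6 -0.81 0.33 0.15 0 0 -0.433;0.6 -0.81 0.33 0.3 0 0 -0.433;0.6 -0.81 0.33 0.45 0 0 -0.433;0.6 -0.81 0.33 0.45 0 0 -0.433;0.6 -0.81 0.33 0.45 0 0 -0.433'; python3 -c "
from h import *
st();goal(427.6,-141.9,16,-1.875)
from station import arm
for n in('top','side'):
  f=arm.grab_frame(n);cv2.imwrite(f'pics/{n}1.png',f['img'][:,:,::-1]);np.savez(n+'1.npz',**f)
"
```

```text
t: 2.0
eef_pos: [0.428, -0.144, 0.0918]
ee_rot: [3.14, -0.002, -1.877]
force: [0.6, -0.6, 1.0]
width: 0.0349
t2.0 pos [ 428.  -144.    91.8] rot [ 3.140e+00 -2.000e-03 -1.877e+00] F [ 0.6 -0.6  1. ] w 34.9 q [ 0.11  0.13 -0.65  0.   -0.8  -0.42]
t [-0.007  0.003  0.253] r [ 0.002 -0.002 -0.002]
```

View pics/top1.png

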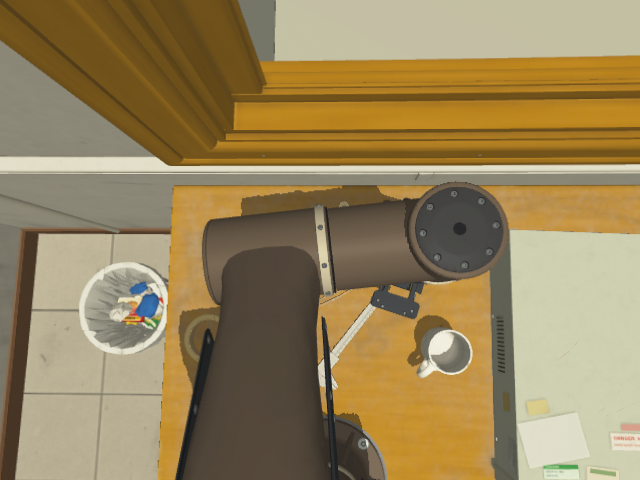

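View pics/side1.png

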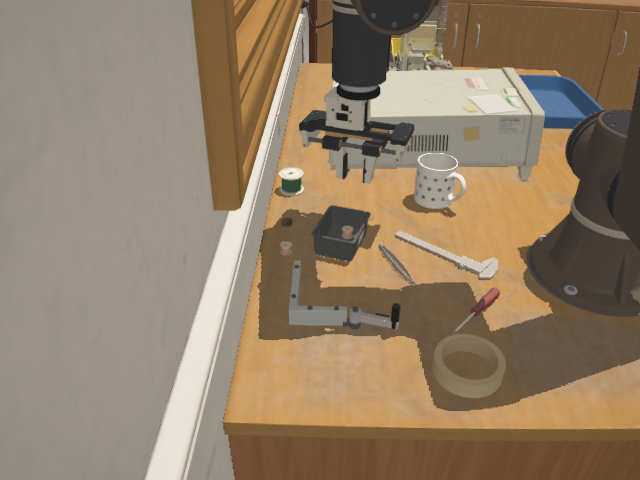

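```bash
python3 -m inch '0.6 -0.007 0.003 0.1 0 0 0; 0.6 -0.007 0.003 0.2 0 0 0;0.6 -0.007 0.003 0.25 0 0 0;0.6 -0.007 0.003 0.25 0 0 0;0.6 -0.007 0.003 0.25 0 0 0'
cat >> h.py <<'E'
def arc(svals,c0=(451.7,-65.1),yb0=-.304,L=153,off=60.5,z=16):
    from station import arm; s0=arm.get_state()
    for s in svals:
        yb=yb0*(1-s) if s>0 else yb0
        c=np.array([c0[0]-L*yb0*(s-s*s/2) if s>0 else c0[0]-L*s*yb0*1.0*(-1)*(-1) , c0[1]+L*s])
        p=c-off*np.array([-np.sin(yb),np.cos(yb)]); print(round(s,2),np.round(p),end=" "); goal(p[0],p[1],z,yb-np.pi/2,s0)
E
python3 -c "
from h import *
st()
arc([-0.06,0,.05,.1,.15,.2,.25,.3,.35,.4])"
```

```text
t: 2.6
eef_pos: [0.4293, -0.1407, 0.0182]
ee_rot: [-3.139, 0.001, -1.876]
force: [0.1, -0.5, -0.2]
width: 0.0349
t2.6 pos [ 429.3 -140.7   18.2] rot [-3.139e+00  1.000e-03 -1.876e+00] F [ 0.1 -0.5 -0.2] w 34.9 q [ 0.12  0.25 -0.73  0.   -0.59 -0.43]
-0.06 [ 431. -132.] t [-0.029  0.004  0.007] r [-0.002  0.001 -0.001]
0 [ 434. -123.] t [-0.061  0.004  0.008] r [-0.002  0.001 -0.001]
0.05 [ 437. -115.] t [-0.088  0.002  0.008] r [-0.002  0.001 -0.016]
0.1 [ 440. -108.] t [-0.114 -0.001  0.008] r [-0.002  0.001 -0.03 ]
0.15 [ 443. -101.] t [-0.141 -0.003  0.008] r [-0.002  0.001 -0.045]
0.2 [446. -93.] t [-0.167 -0.004  0.008] r [-0.002  0.001 -0.059]
0.25 [448. -86.] t [-0.193 -0.005  0.008] r [-0.002  0.001 -0.074]
0.3 [451. -78.] t [-0.22  -0.006  0.008] r [-0.002  0.001 -0.088]
0.35 [453. -71.] t [-0.246 -0.006  0.008] r [-0.002  0.001 -0.103]
0.4 [456. -63.] t [-0.272 -0.006  0.008] r [-0.002  0.001 -0.117]
```

```bash
python3 -m inch '0.6 -0.029 0.004 0.004 0 0 0; 0.6 -0.045 0.004 0.004 0 0 0; 0.6 -0.061 0.004 0.004 0 0 -0.001;0.6 -0.075 0.003 0.004 0 0 -0.008;0.6 -0.088 0.002 0.004 0 0 -0.016;0.6 -0.101 0.001 0.004 0 0 -0.023;0.6 -0.114 -0.001 0.004 0 0 -0.03;0.6 -0.128 -0.002 0.004 0 0 -0.037;0.6 -0.141 -0.003 0.004 0 0 -0.045;0.6 -0.154 -0.004 0.004 0 0 -0.052;0.6 -0.167 -0.004 0.004 0 0 -0.059;0.6 -0.167 -0.004 0.004 0 0 -0.059'; python3 -c "
from h import *
st()
from station import arm
for n in('top','side'):
  f=arm.grab_frame(n);np.savez(n+'2.npz',**f)
  a=f['img'][:,:,::-1]
  a=cv2.resize(a[150:350,230:470],None,fx=3,fy=3,interpolation=cv2.INTER_CUBIC)
  cv2.imwrite(f'pics/{n}2.png',a)
arc([.2,.25,.3,.35,.4,.45,.5,.55,.6,.65])
"
```

```text
t: 3.8
eef_pos: [0.4443, -0.0926, 0.0153]
ee_rot: [-3.141, 0.0, -1.813]
force: [-0.2, 0.1, 0.4]
width: 0.0352
t3.8 pos [444.3 -92.6  15.3] rot [-3.141  0.    -1.813] F [-0.2  0.1  0.4] w 35.2 q [ 0.23  0.26 -0.72 -0.   -0.58 -0.47]
0.2 [446. -93.] t [-0.    -0.005 -0.002] r [-0.  0. -0.]
0.25 [448. -86.] t [-0.026 -0.008 -0.002] r [-0.     0.    -0.015]
0.3 [451. -78.] t [-0.053 -0.01  -0.002] r [-0.     0.    -0.029]
0.35 [453. -71.] t [-0.079 -0.012 -0.002] r [-0.     0.    -0.044]
0.4 [456. -63.] t [-0.105 -0.014 -0.002] r [-0.     0.    -0.058]
0.45 [458. -56.] t [-0.131 -0.015 -0.002] r [-0.     0.    -0.073]
0.5 [460. -48.] t [-0.157 -0.016 -0.002] r [-0.     0.    -0.087]
0.55 [462. -41.] t [-0.183 -0.016 -0.002] r [-0.     0.    -0.102]
0.6 [464. -33.] t [-0.209 -0.016 -0.002] r [-0.     0.    -0.116]
0.65 [466. -26.] t [-0.234 -0.016 -0.002] r [-0.     0.    -0.131]
```

View pics/side2.png

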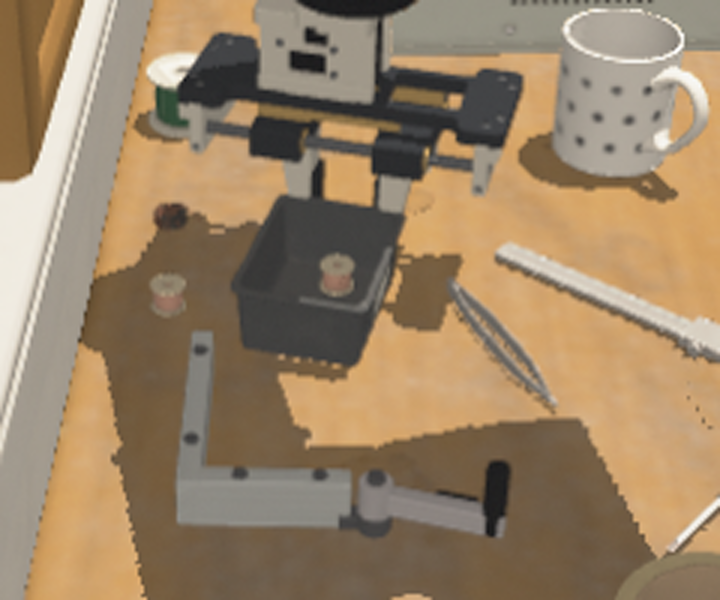

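```bash
cat >> h.py <<'E'
def sidebin(f,win=(290,420,180,330),ylim=None):
    P=cloud(f,*win); img=f["img"][win[2]:win[3],win[0]:win[1]].astype(int)
    Z=P[...,2]; sat=img.max(2)-img.min(2)
    m=(Z>.039)&(Z<.051)&(sat<30)&(img.max(2)<140)
    if ylim: m&=(P[...,1]<ylim[1])&(P[...,1]>ylim[0])
    m=comp(m); vv,uu=np.nonzero(m)
    q=plane(f,np.c_[uu+win[0],vv+win[2]],.045)[:,:2]*1000
    r=cv2.minAreaRect(q.astype(np.float32)); b=cv2.boxPoints(r); e=[b[1]-b[0],b[2]-b[1]]; L=max(e,key=np.linalg.norm); yaw=(np.arctan2(L[1],L[0]))%np.pi-np.pi/2
    print("bin c",np.round(r[0],1),"size",np.round(r[1],1),"yaw",round(float(yaw),3)); return b
E
python3 -c "
from h import *
print(sidebin(load('side0')))
print(sidebin(load('side2')))
f=load('side0');P=cloud(f,285,350,255,330);Z=P[...,2]
m=comp((Z>.025)&(Z<.035));q=P[m][:,:2]*1000
print(q.min(0),q.max(0))
B=q[(q[:,1]<125)&(q[:,0]>508)];S=q[(q[:,0]<500)&(q[:,0]>450)&(q[:,1]>135)]
k=np.polyfit(B[:,1],B[:,0],1);print(k,np.polyval(k,75),np.percentile(B[:,0]-np.polyval(k,B[:,1]),[2,98]))
k=np.polyfit(S[:,0],S[:,1],1);print(k,np.polyval(k,477),np.percentile(S[:,1]-np.polyval(k,S[:,0]),[2,98]))
"
```

```text
bin c [451.3 -58.7] size [115.2  80.7] yaw -0.307
[[ 395.4488   -101.42893 ]
 [ 472.4076   -125.78761 ]
 [ 507.15576   -16.004204]
 [ 430.19696     8.354477]]
bin c [458.4 -31.3] size [125.  81.] yaw -0.242
[[ 404.0863    -82.321625]
 [ 482.76324  -101.72093 ]
 [ 512.68933    19.648926]
 [ 434.0124     39.048233]]
[441.27218088  32.99653202] [529.92777133 159.59784443]
[-5.14558455e-03  5.23903555e+02] 523.5176365379923 [-5.639629    5.80453448]
[1.37469837e-02 1.47324513e+02] 153.88182459152617 [-7.74291867  4.93341999]
```

```bash
python3 -m inch '0.6 -0.013 -0.002 -0.002 0 0 -0.007; 0.6 -0.026 -0.004 -0.002 0 0 -0.015; 0.6 -0.053 -0.007 -0.002 0 0 -0.029;0.6 -0.079 -0.01 -0.002 0 0 -0.044;0.6 -0.105 -0.013 -0.002 0 0 -0.058;0.6 -0.131 -0.015 -0.002 0 0 -0.073;0.6 -0.157 -0.016 -0.002 0 0 -0.087;0.6 -0.183 -0.016 -0.002 0 0 -0.102;0.6 -0.209 -0.016 -0.002 0 0 -0.116;0.6 -0.234 -0.016 -0.002 0 0 -0.131;0.6 -0.234 -0.016 -0.002 0 0 -0.131'; python3 -c "
from h import *
st()
from station import arm
for n in('top','side'):
  f=arm.grab_frame(n);np.savez(n+'3.npz',**f)
  a=f['img'][:,:,::-1]
  a=cv2.resize(a[150:350,230:470],None,fx=3,fy=3,interpolation=cv2.INTER_CUBIC)
  cv2.imwrite(f'pics/{n}3.png',a)
print(sidebin(load('side3')))
arc([.65,.7,.75,.8,.85,.9,.95,1])
"
```

```text
t: 5.0
eef_pos: [0.4661, -0.0252, 0.0161]
ee_rot: [-3.141, 0.0, -1.675]
force: [0.2, 0.1, -0.4]
width: 0.0351
t5.0 pos [466.1 -25.2  16.1] rot [-3.141  0.    -1.675] F [ 0.2  0.1 -0.4] w 35.1 q [ 0.37  0.28 -0.7   0.   -0.6  -0.47]
bin c [472.5  37.3] size [123.5  80.4] yaw -0.104
[[426.07895  -19.92675 ]
 [506.0372   -28.260246]
 [518.8386    94.56718 ]
 [438.8804   102.90067 ]]
0.65 [466. -26.] t [-0. -0.  0.] r [-0.  0.  0.]
0.7 [467. -18.] t [-0.026 -0.003  0.   ] r [-0.     0.    -0.014]
0.75 [469. -11.] t [-0.052 -0.006  0.   ] r [-0.     0.    -0.029]
0.8 [470.  -3.] t [-0.077 -0.008  0.   ] r [-0.     0.    -0.043]
0.85 [472.   5.] t [-0.103 -0.009  0.   ] r [-0.     0.    -0.058]
0.9 [473.  12.] t [-0.129 -0.011  0.   ] r [-0.     0.    -0.072]
0.95 [474.  20.] t [-0.154 -0.012  0.   ] r [-0.     0.    -0.087]
1 [475.  27.] t [-0.18  -0.012  0.   ] r [-0.     0.    -0.101]
```

View pics/side3.png

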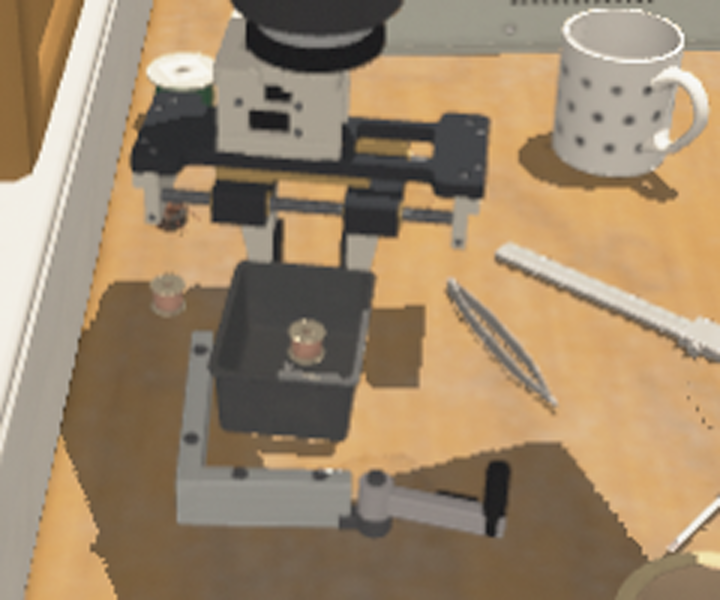

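View pics/top3.png

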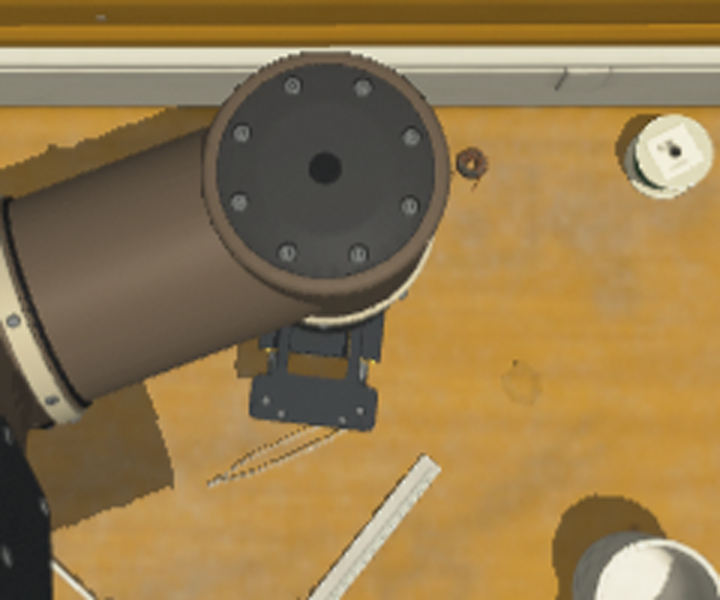

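```bash
python3 -m inch '0.6 -0.013 -0.002 0 0 0 -0.007; 0.6 -0.026 -0.003 0 0 0 -0.014; 0.6 -0.052 -0.006 0 0 0 -0.029;0.6 -0.077 -0.008 0 0 0 -0.043;0.6 -0.103 -0.009 0 0 0 -0.058;0.6 -0.129 -0.011 0 0 0 -0.072;0.6 -0.154 -0.012 0 0 0 -0.087;0.6 -0.167 -0.012 0 0 0 -0.094;0.6 -0.18 -0.012 0 0 0 -0.101;0.6 -0.187 -0.012 0 0 0 -0.101;0.6 -0.192 -0.012 0 0 0 -0.101;0.6 -0.192 -0.012 0 0 0 -0.101'; python3 -c "
from h import *
st()
from station import arm
for n in('side',):
  f=arm.grab_frame(n);np.savez(n+'4.npz',**f)
  a=f['img'][:,:,::-1]
  a=cv2.resize(a[200:350,250:440],None,fx=4,fy=4,interpolation=cv2.INTER_CUBIC)
  cv2.imwrite(f'pics/{n}4.png',a)
print(sidebin(load('side4')))
"
```

```text
t: 6.3
eef_pos: [0.4753, 0.0308, 0.016]
ee_rot: [-3.141, 0.0, -1.571]
force: [0.8, 0.6, 0.3]
width: 0.035
t6.3 pos [475.3  30.8  16. ] rot [-3.141  0.    -1.571] F [0.8 0.6 0.3] w 35.0 q [ 0.48  0.29 -0.68 -0.   -0.61 -0.48]
bin c [475.7  94.4] size [120.3  80.7] yaw -0.003
[[435.18597   34.392464]
 [515.8992    34.117546]
 [516.309    154.4502  ]
 [435.59583  154.7251  ]]
```

View pics/side4.png

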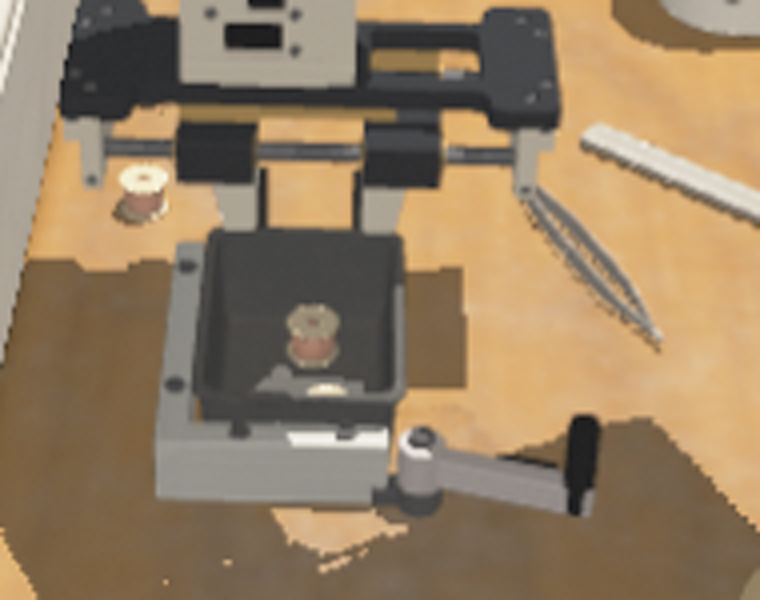

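```bash
python3 -m inch '0.6 -0.003 0 0 0 0 0;0.6 -0.006 0 0 0 0 0;0.6 -0.009 0 0 0 0 0;0.6 -0.009 0 0 0 0 0'; python3 -c "
from h import *
st()"
```

```text
t: 6.75
eef_pos: [0.475, 0.0322, 0.016]
ee_rot: [3.141, -0.001, -1.571]
force: [2.5, -10.0, 1.4]
width: 0.0352
t6.8 pos [475.   32.2  16. ] rot [ 3.141e+00 -1.000e-03 -1.571e+00] F [  2.5 -10.    1.4] w 35.2 q [ 0.48  0.29 -0.68  0.   -0.61 -0.49]
```

```bash
python3 -m inch '0.6 0.02 0 0 0 0 0;0.6 0.1 0 0 0 0 0;0.6 0.1 0 -0.1 0 0 0;0.6 0.1 0 -0.25 0 0 0;0.6 0.1 0 -0.33 0 0 -0.1;0.6 0.1 0.05 -0.33 0 0 -0.24;0.6 0.1 0.1 -0.33 0 0 -0.38;0.6 0.1 0.15 -0.33 0 0 -0.52;0.6 0.1 0.2 -0.33 0 0 -0.66;0.6 0.1 0.2 -0.33 0 0 -0.8;0.6 0.1 0.2 -0.33 0 0 -0.8;0.6 0.1 0.2 -0.33 0 0 -0.8'; python3 -c "
from h import *
st();goal(405,88,115,0)
from station import arm
f=arm.grab_frame('side');np.savez('side5.npz',**f)
a=cv2.resize(f['img'][200:350,250:440,::-1],None,fx=4,fy=4,interpolation=cv2.INTER_CUBIC)
cv2.imwrite(f'pics/side5.png',a)
print(sidebin(f))
"
```

```text
t: 7.95
eef_pos: [0.4154, 0.0036, 0.1151]
ee_rot: [-3.141, -0.0, -0.738]
force: [0.2, -1.3, 0.2]
width: 0.0352
t8.0 pos [415.4   3.6 115.1] rot [-3.141 -0.    -0.738] F [ 0.2 -1.3  0.2] w 35.2 q [ 0.49  0.03 -0.69 -0.   -0.85  0.34]
t [-0.215 -0.185  0.   ] r [-0.001 -0.    -0.705]
bin c [475.7  98.7] size [112.3  80.7] yaw -0.006
[[435.02686  42.7985 ]
 [515.6997   42.30477]
 [516.38696 154.60107]
 [435.7141  155.09482]]
```

View pics/side5.png

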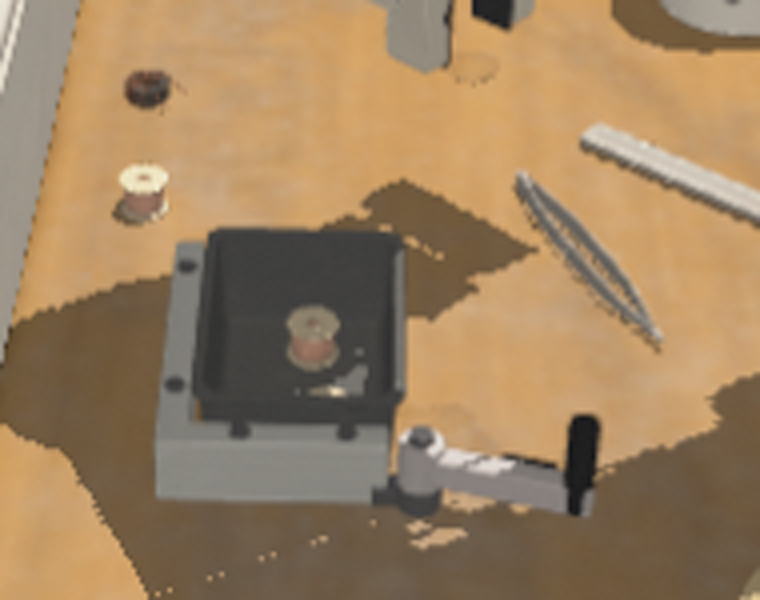

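```bash
python3 -m inch '0.6 -0.07 -0.06 0 0 0 -0.14;0.6 -0.14 -0.12 0 0 0 -0.28;0.6 -0.215 -0.185 0 0 0 -0.42;0.6 -0.215 -0.185 0 0 0 -0.56;0.6 -0.215 -0.185 0 0 0 -0.705;0.6 -0.215 -0.185 0 0 0 -0.705;0.6 -0.215 -0.185 0.12 0 0 -0.705;0.6 -0.215 -0.185 0.24 0 0 -0.705;0.6 -0.215 -0.185 0.33 0 0 -0.705;0.6 -0.215 -0.185 0.33 0 0 -0.705;0.6 -0.215 -0.185 0.33 0 0 -0.705'; python3 -c "
from h import *
st();goal(434.7,88,16,0)
from station import arm
f=arm.grab_frame('side')
a=cv2.resize(f['img'][200:350,250:440,::-1],None,fx=4,fy=4,interpolation=cv2.INTER_CUBIC)
cv2.imwrite(f'pics/side6.png',a)
"
```

```text
t: 9.1
eef_pos: [0.4045, 0.0876, 0.0161]
ee_rot: [3.14, 0.001, 0.001]
force: [-0.3, 0.3, 0.8]
width: 0.0353
t9.1 pos [404.5  87.6  16.1] rot [3.14e+00 1.00e-03 1.00e-03] F [-0.3  0.3  0.8] w 35.3 q [ 0.7   0.21 -0.81  0.   -0.56  0.88]
t [ 0.101 -0.001  0.   ] r [0.001 0.001 0.001]
```

View pics/side6.png

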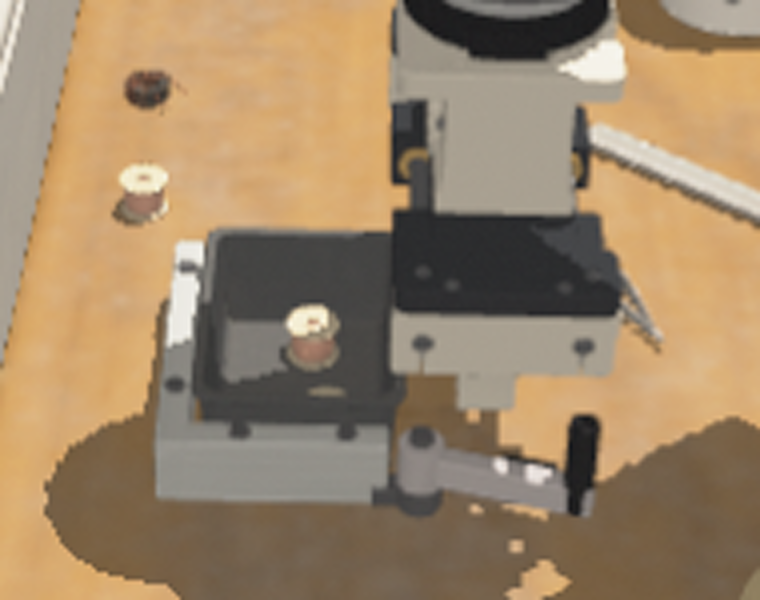

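```bash
python3 -m inch '0.6 0.03 0 0 0 0 0;0.6 0.06 0 0 0 0 0;0.6 0.075 0 0 0 0 0;0.6 0.084 0 0 0 0 0;0.6 0.092 0 0 0 0 0;0.6 0.097 0 0 0 0 0;0.6 0.1 0 0 0 0 0;0.6 0.1 0 0 0 0 0'; python3 -c "
from h import *
st()
from station import arm
f=arm.grab_frame('side')
a=cv2.resize(f['img'][200:350,250:440,::-1],None,fx=4,fy=4,interpolation=cv2.INTER_CUBIC)
cv2.imwrite(f'pics/side7.png',a)
"
```

```text
t: 9.95
eef_pos: [0.4343, 0.0878, 0.0159]
ee_rot: [3.141, 0.0, 0.005]
force: [-0.4, 0.5, 0.1]
width: 0.035
t9.9 pos [434.3  87.8  15.9] rot [3.141 0.    0.005] F [-0.4  0.5  0.1] w 35.0 q [ 0.65  0.25 -0.75  0.   -0.58  0.93]
```

View pics/side7.png

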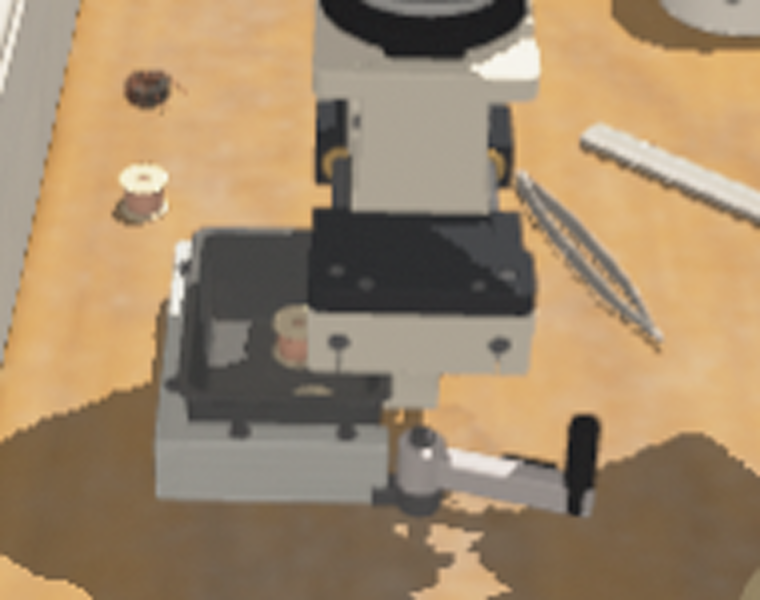

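Bin's rim now overlaps the back rail (x≈190 in the crop); nudge on until contact force shows.

```bash
python3 -m inch '0.6 0.003 0 0 0 0 -0.005;0.6 0.006 0 0 0 0 -0.005;0.6 0.006 0 0 0 0 -0.005'; python3 -c "
from h import *
st()"
```

```text
t: 10.3
eef_pos: [0.4348, 0.0875, 0.0157]
ee_rot: [3.141, 0.002, 0.01]
force: [-7.3, 1.6, 3.5]
width: 0.0347
t10.3 pos [434.8  87.5  15.7] rot [3.141e+00 2.000e-03 1.000e-02] F [-7.3  1.6  3.5] w 34.7 q [ 0.65  0.25 -0.74 -0.   -0.58  0.94]
```

```bash
python3 -m inch '0.6 -0.02 0 0 0 0 0;0.6 -0.1 0 0 0 0 0;0.6 -0.1 0 -0.1 0 0 0;0.6 -0.1 0 -0.25 0 0 0;0.3 -0.1 0 -0.35 0 0 0.14;0 0 -0.1 -0.35 0 0 0.28;0 0.07 -0.2 -0.35 0 0 0.42;0 0.07 -0.33 -0.35 0 0 0.56;0 0.07 -0.33 -0.35 0 0 0.7;0 0.07 -0.33 -0.35 0 0 0.84;0 0.07 -0.33 -0.35 0 0 0.98;0 0.07 -0.33 -0.35 0 0 0.98'; python3 -c "
from h import *
st()
from station import arm
for n in('side','top'):
  f=arm.grab_frame(n);np.savez(n+'8.npz',**f)
  w=(200,350,250,440) if n=='side' else (190,320,200,400)
  a=cv2.resize(f['img'][w[0]:w[1],w[2]:w[3],::-1],None,fx=4,fy=4,interpolation=cv2.INTER_CUBIC)
  cv2.imwrite(f'pics/{n}8.png',a)
print(sidebin(load('side8')))
"
```

```text
t: 11.5
eef_pos: [0.4564, 0.1876, 0.121]
ee_rot: [-3.141, 0.0, -1.018]
force: [0.2, 1.3, -0.2]
width: 0.0872
t11.5 pos [456.4 187.6 121. ] rot [-3.141  0.    -1.018] F [ 0.2  1.3 -0.2] w 87.2 q [ 0.79  0.16 -0.53  0.   -0.88 -0.24]
bin c [482.6  98.6] size [110.7  78.8] yaw -0.002
[[443.05322   43.319794]
 [521.8475    43.15808 ]
 [522.07465  153.85532 ]
 [443.2804   154.01703 ]]
```

View pics/side8.png

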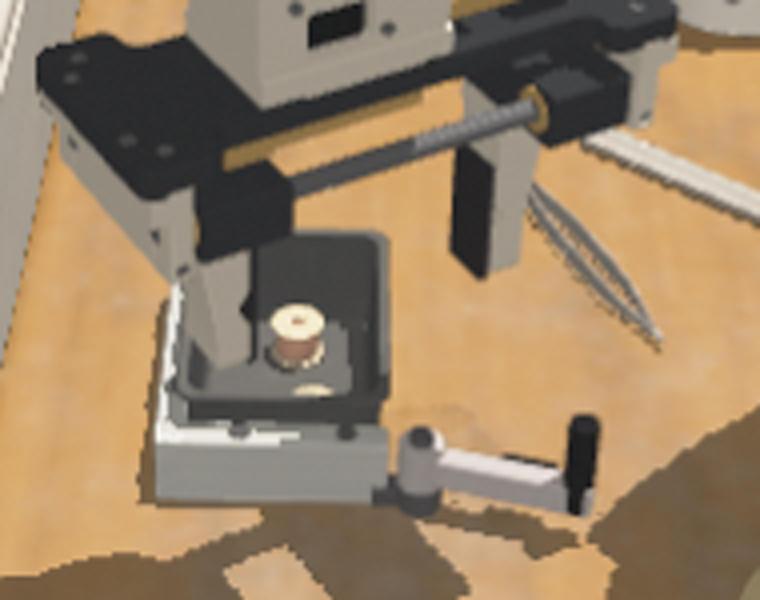

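View pics/top8.png

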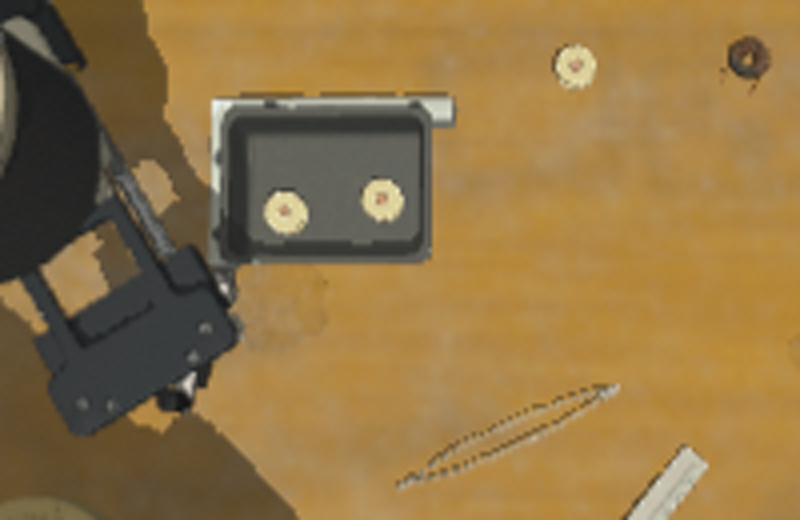

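```bash
cat >> h.py <<'E'
PIV=np.array([430.2,152.6])
def pegplan(alist,z=37,refs=None):
    from station import arm; s0=arm.get_state()
    for i,a in enumerate(alist):
        r=.9+.45*(a-.9) if refs is None else refs[i]
        peg=PIV+60*np.array([-np.sin(a),-np.cos(a)]); d=np.array([np.cos(r),-np.sin(r)]); p=np.array([np.sin(r),np.cos(r)])
        tcp=peg-15.5*d+54.5*p
        print(round(a,2),np.round(tcp),round(-r,2),end=" "); goal(tcp[0],tcp[1],z,-r,s0)
E
python3 -c "
from h import *
o=measure(load('top8'),win=(245,330,205,262),dock=False);print(o)
pegplan([2.1],z=121)
pegplan([2.1],z=37)
"
```

```text
{'bin': ((481.8099060058594, 93.23008728027344), (78.6186294555664, 107.96794128417969), np.float32(0.0057570934)), 'peg': array([441.52186273, 100.77162373])}
2.1 [430. 205.] -1.44 t [-0.097  0.041  0.   ] r [-0.001  0.     0.409]
2.1 [430. 205.] -1.44 t [-0.097  0.042  0.28 ] r [-0.001  0.     0.409]
```

```bash
python3 -m inch '0 -0.05 0.02 0 0 0 0.14;0 -0.097 0.042 0 0 0 0.28;0 -0.097 0.042 0 0 0 0.409;0 -0.097 0.042 0 0 0 0.409;0 -0.097 0.042 0.12 0 0 0.409;0 -0.097 0.042 0.24 0 0 0.409;0 -0.097 0.042 0.28 0 0 0.409;0 -0.097 0.042 0.28 0 0 0.409'; python3 -c "
from h import *
st()
from station import arm
for n in('side','top'):
  f=arm.grab_frame(n);np.savez(n+'9.npz',**f)
  w=(200,350,250,440) if n=='side' else (190,320,200,400)
  a=cv2.resize(f['img'][w[0]:w[1],w[2]:w[3],::-1],None,fx=4,fy=4,interpolation=cv2.INTER_CUBIC)
  cv2.imwrite(f'pics/{n}9.png',a)
pegplan([2.0,1.9,1.8,1.7,1.6,1.5,1.4,1.3,1.2,1.1])
"
```

```text
t: 12.4
eef_pos: [0.4294, 0.2041, 0.0351]
ee_rot: [3.139, -0.003, -1.439]
force: [0.5, 0.1, 0.3]
width: 0.0873
t12.4 pos [429.4 204.1  35.1] rot [ 3.139e+00 -3.000e-03 -1.439e+00] F [0.5 0.1 0.3] w 87.3 q [ 0.86  0.26 -0.66 -0.   -0.66 -0.73]
2.0 [427. 202.] -1.4 t [0.008 0.015 0.001] r [-0.    -0.    -0.044]
1.9 [423. 199.] -1.35 t [0.018 0.027 0.001] r [-0.    -0.    -0.087]
1.8 [420. 196.] -1.31 t [0.028 0.039 0.001] r [-0.   -0.   -0.13]
1.7 [418. 192.] -1.26 t [0.04  0.048 0.001] r [-0.    -0.    -0.173]
1.6 [416. 188.] -1.22 t [0.052 0.056 0.001] r [-0.    -0.    -0.216]
1.5 [414. 184.] -1.17 t [0.064 0.063 0.001] r [-0.    -0.    -0.259]
1.4 [414. 180.] -1.12 t [0.077 0.068 0.001] r [-0.    -0.    -0.302]
1.3 [413. 176.] -1.08 t [0.09  0.071 0.001] r [-0.    -0.    -0.345]
1.2 [413. 172.] -1.03 t [0.103 0.072 0.001] r [-0.    -0.    -0.388]
1.1 [414. 168.] -0.99 t [0.116 0.072 0.001] r [-0.    -0.    -0.431]
```

View pics/side9.png

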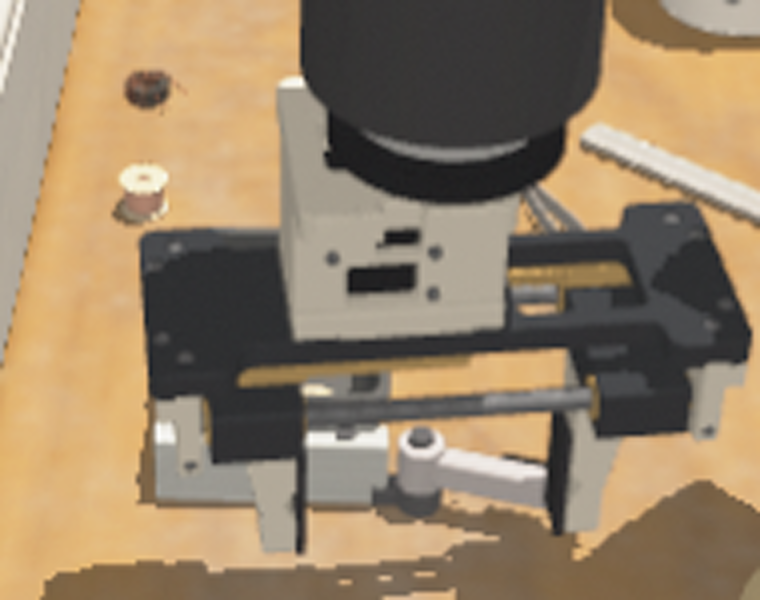

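```bash
python3 -m inch '0 0.008 0.015 0.001 0 0 -0.044;0 0.018 0.027 0.001 0 0 -0.087;0 0.023 0.033 0.001 0 0 -0.11;0 0.028 0.039 0.001 0 0 -0.13;0 0.034 0.044 0.001 0 0 -0.15;0 0.04 0.048 0.001 0 0 -0.173;0 0.046 0.052 0.001 0 0 -0.195;0 0.052 0.056 0.001 0 0 -0.216;0 0.058 0.06 0.001 0 0 -0.238;0 0.064 0.063 0.001 0 0 -0.259;0 0.071 0.066 0.001 0 0 -0.28;0 0.077 0.068 0.001 0 0 -0.302'; python3 -c "
from h import *
st()
from station import arm
for n in('side','top'):
  f=arm.grab_frame(n);np.savez(n+'10.npz',**f)
  w=(200,350,250,440) if n=='side' else (190,320,200,400)
  a=cv2.resize(f['img'][w[0]:w[1],w[2]:w[3],::-1],None,fx=4,fy=4,interpolation=cv2.INTER_CUBIC)
  cv2.imwrite(f'pics/{n}10.png',a)
pegplan([1.4,1.3,1.2,1.1,1.0,.9,.8,.7,.6,.5,.4,.3,.2,.1,0])
"
```

```text
t: 13.7
eef_pos: [0.4128, 0.1796, 0.0366]
ee_rot: [3.141, -0.0, -1.127]
force: [-0.1, 0.1, -0.3]
width: 0.0875
t13.7 pos [412.8 179.6  36.6] rot [ 3.141 -0.    -1.127] F [-0.1  0.1 -0.3] w 87.5 q [ 0.85  0.22 -0.71 -0.   -0.64 -0.41]
1.4 [414. 180.] -1.12 t [-0.    -0.003 -0.001] r [ 0.    -0.    -0.002]
1.3 [413. 176.] -1.08 t [ 0.011  0.004 -0.001] r [ 0.    -0.    -0.045]
1.2 [413. 172.] -1.03 t [ 0.023  0.009 -0.001] r [ 0.    -0.    -0.088]
1.1 [414. 168.] -0.99 t [ 0.035  0.013 -0.001] r [ 0.    -0.    -0.131]
1.0 [415. 165.] -0.95 t [ 0.048  0.015 -0.001] r [ 0.    -0.    -0.174]
0.9 [416. 161.] -0.9 t [ 0.06   0.015 -0.001] r [ 0.    -0.    -0.217]
0.8 [418. 158.] -0.85 t [ 0.072  0.014 -0.001] r [ 0.   -0.   -0.26]
0.7 [420. 156.] -0.81 t [ 0.083  0.011 -0.001] r [ 0.    -0.    -0.303]
0.6 [423. 153.] -0.77 t [ 0.094  0.007 -0.001] r [ 0.    -0.    -0.346]
0.5 [426. 151.] -0.72 t [ 0.104  0.001 -0.001] r [ 0.    -0.    -0.389]
0.4 [429. 150.] -0.68 t [ 0.113 -0.006 -0.001] r [ 0.    -0.    -0.432]
0.3 [432. 148.] -0.63 t [ 0.121 -0.014 -0.001] r [ 0.    -0.    -0.475]
0.2 [435. 148.] -0.58 t [ 0.128 -0.023 -0.001] r [ 0.    -0.    -0.518]
0.1 [439. 148.] -0.54 t [ 0.133 -0.034 -0.001] r [ 0.    -0.    -0.561]
0 [442. 148.] -0.49 t [ 0.137 -0.045 -0.001] r [ 0.    -0.    -0.604]
```

View pics/side10.png

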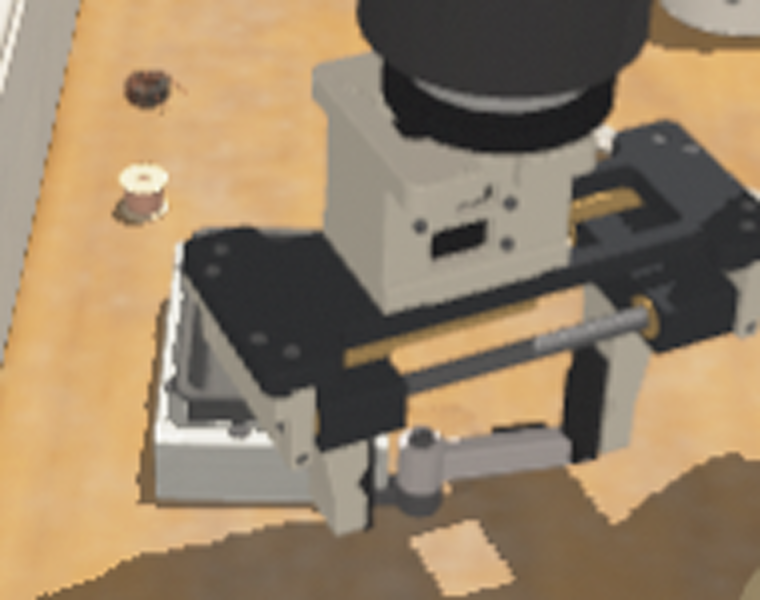

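View pics/top10.png

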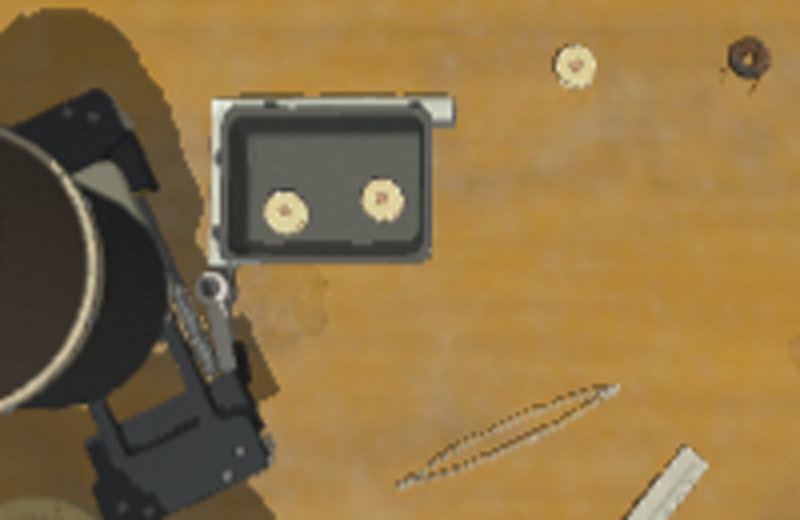

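```bash
python3 -m inch '0 0.011 0.004 0 0 0 -0.045;0 0.023 0.009 0 0 0 -0.088;0 0.035 0.013 0 0 0 -0.131;0 0.048 0.015 0 0 0 -0.174;0 0.06 0.015 0 0 0 -0.217;0 0.072 0.014 0 0 0 -0.26;0 0.083 0.011 0 0 0 -0.303;0 0.094 0.007 0 0 0 -0.346;0 0.104 0.001 0 0 0 -0.389;0 0.104 0.001 0 0 0 -0.389'; python3 -c "
from h import *
st()
from station import arm
for n in('side','top'):
  f=arm.grab_frame(n);np.savez(n+'11.npz',**f)
  w=(200,350,250,440) if n=='side' else (190,320,200,400)
  a=cv2.resize(f['img'][w[0]:w[1],w[2]:w[3],::-1],None,fx=4,fy=4,interpolation=cv2.INTER_CUBIC)
  cv2.imwrite(f'pics/{n}11.png',a)
pegplan([.5,.4,.3,.2,.1,0,-.05])
"
```

```text
t: 14.8
eef_pos: [0.426, 0.1512, 0.0366]
ee_rot: [3.141, -0.0, -0.721]
force: [0.5, 0.5, -0.4]
width: 0.0878
t14.8 pos [426.  151.2  36.6] rot [ 3.141 -0.    -0.721] F [ 0.5  0.5 -0.4] w 87.8 q [ 0.78  0.22 -0.71  0.   -0.64  0.07]
0.5 [426. 151.] -0.72 t [ 0.     0.001 -0.001] r [ 0.    -0.    -0.002]
0.4 [429. 150.] -0.68 t [ 0.011 -0.002 -0.001] r [ 0.    -0.    -0.045]
0.3 [432. 148.] -0.63 t [ 0.022 -0.006 -0.001] r [ 0.    -0.    -0.088]
0.2 [435. 148.] -0.58 t [ 0.032 -0.012 -0.001] r [ 0.     0.    -0.131]
0.1 [439. 148.] -0.54 t [ 0.041 -0.019 -0.001] r [ 0.     0.    -0.174]
0 [442. 148.] -0.49 t [ 0.049 -0.028 -0.001] r [ 0.     0.    -0.217]
-0.05 [444. 148.] -0.47 t [ 0.053 -0.032 -0.001] r [ 0.     0.    -0.239]
```

View pics/side11.png

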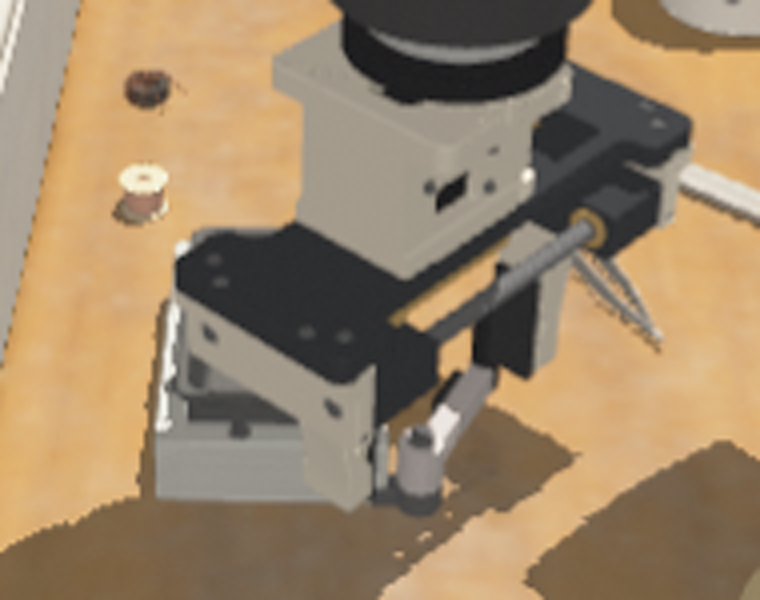

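View pics/top11.png

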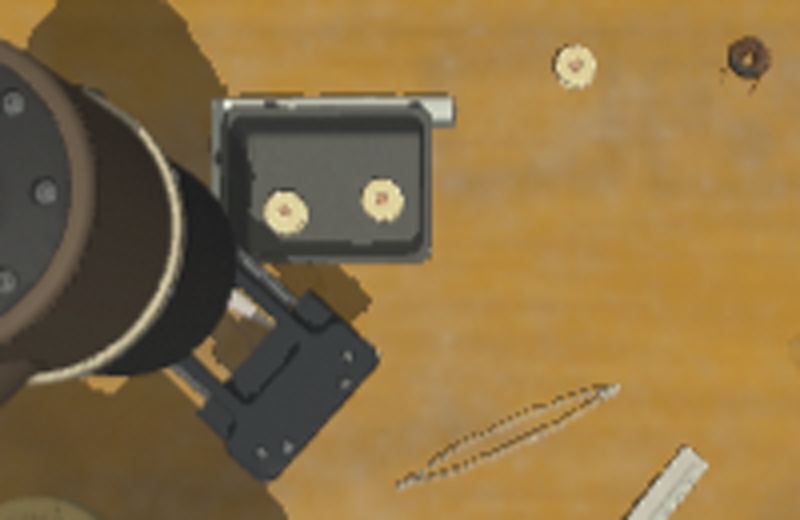

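```bash
python3 -m inch '0 0.011 -0.002 0 0 0 -0.045;0 0.022 -0.006 0 0 0 -0.088;0 0.032 -0.012 0 0 0 -0.131;0 0.041 -0.019 0 0 0 -0.174;0 0.045 -0.023 0 0 0 -0.195;0 0.049 -0.028 0 0 0 -0.217;0 0.049 -0.028 0 0 0 -0.217'; python3 -c "
from h import *
st()
from station import arm
for n in('side','top'):
  f=arm.grab_frame(n);np.savez(n+'12.npz',**f)
  w=(200,350,250,440) if n=='side' else (190,320,200,400)
  a=cv2.resize(f['img'][w[0]:w[1],w[2]:w[3],::-1],None,fx=4,fy=4,interpolation=cv2.INTER_CUBIC)
  cv2.imwrite(f'pics/{n}12.png',a)
o=measure(f,win=(258,330,205,262),dock=False);print(o['bin'])
pegplan([0,-.05,-.1])
"
```

```text
t: 15.6
eef_pos: [0.4409, 0.1477, 0.0363]
ee_rot: [3.14, 0.002, -0.495]
force: [-8.2, 3.6, 6.0]
width: 0.0878
t15.6 pos [440.9 147.7  36.3] rot [ 3.14e+00  2.00e-03 -4.95e-01] F [-8.2  3.6  6. ] w 87.8 q [ 0.75  0.24 -0.68 -0.   -0.65  0.33]
((481.79156494140625, 90.19217681884766), (78.3733139038086, 102.1028060913086), np.float32(0.0027616024))
0 [442. 148.] -0.49 t [ 0.004 -0.003 -0.002] r [ 0.002  0.002 -0.001]
-0.05 [444. 148.] -0.47 t [ 0.009 -0.007 -0.002] r [ 0.002  0.002 -0.022]
-0.1 [446. 149.] -0.45 t [ 0.013 -0.011 -0.002] r [ 0.002  0.002 -0.044]
```

View pics/side12.png

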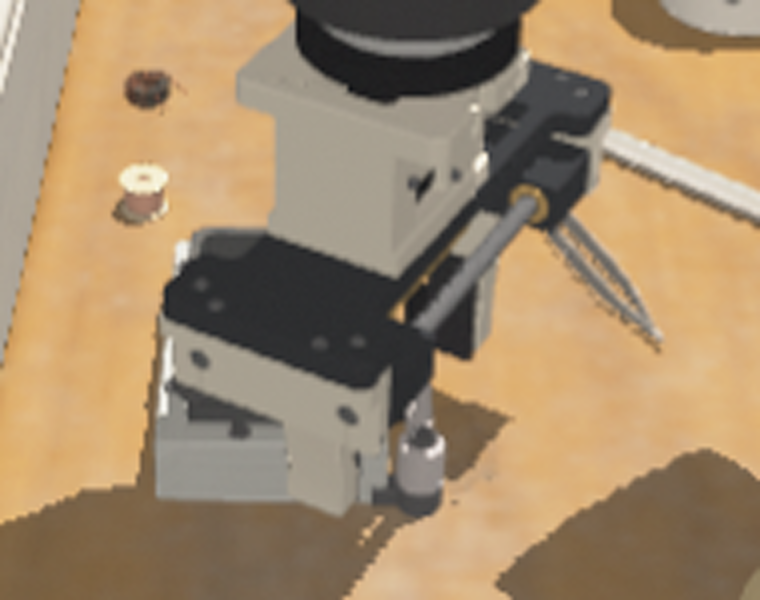

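View pics/top12.png

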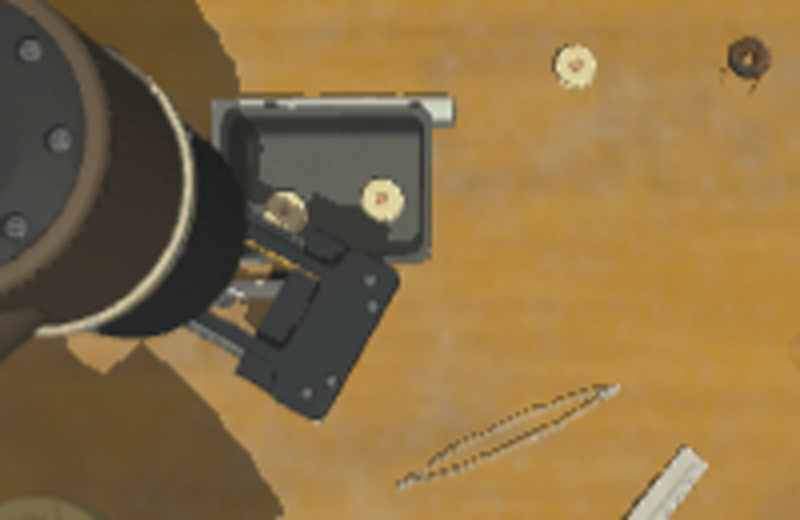

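```bash
python3 -m inch '0 -0.02 0.01 0 0 0 0;0 -0.08 0.02 0 0 0 0;0 -0.1 0.02 0 0 0 0;0 -0.1 0.02 -0.1 0 0 0;0 -0.1 0.02 -0.25 0 0 0;0 -0.1 0.02 -0.4 0 0 0;0 -0.1 -0.1 -0.5 0 0 0;0 -0.1 -0.25 -0.5 0 0 0;0 -0.1 -0.4 -0.5 0 0 0;0 -0.1 -0.4 -0.5 0 0 0;0 -0.1 -0.4 -0.5 0 0 0'; python3 -c "
from h import *
st()
from station import arm
for n in('side','top'):
  f=arm.grab_frame(n);np.savez(n+'13.npz',**f)
  w=(200,350,250,440) if n=='side' else (190,320,200,400)
  a=cv2.resize(f['img'][w[0]:w[1],w[2]:w[3],::-1],None,fx=4,fy=4,interpolation=cv2.INTER_CUBIC)
  cv2.imwrite(f'pics/{n}13.png',a)
o=measure(f,win=(245,330,205,262),dock=False);print(o['bin'],o.get('peg'))
o=measure(f,win=(245,330,240,290),dock=False);print(o.get('peg'))
"
```

```text
t: 16.8
eef_pos: [0.473, 0.2686, 0.1859]
ee_rot: [3.14, 0.0, -0.493]
force: [-1.3, -0.4, -0.8]
width: 0.0873
t16.8 pos [473.  268.6 185.9] rot [ 3.14   0.    -0.493] F [-1.3 -0.4 -0.8] w 87.3 q [ 0.88  0.18 -0.34  0.   -1.06  0.2 ]
((481.8099060058594, 93.23008728027344), (78.6186294555664, 107.96794128417969), np.float32(0.0057570934)) [431.98897299  93.0829174 ]
[430.48106873  92.8777514 ]
```

View pics/side13.png

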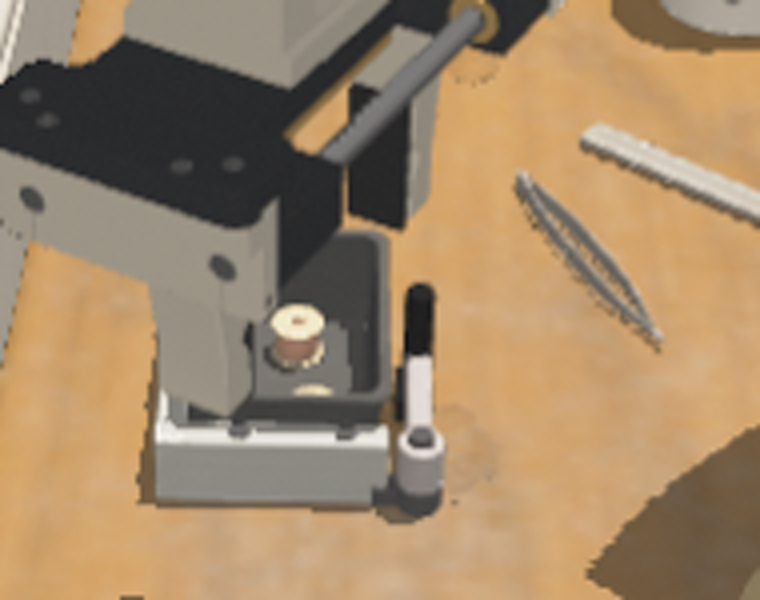

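View pics/top13.png

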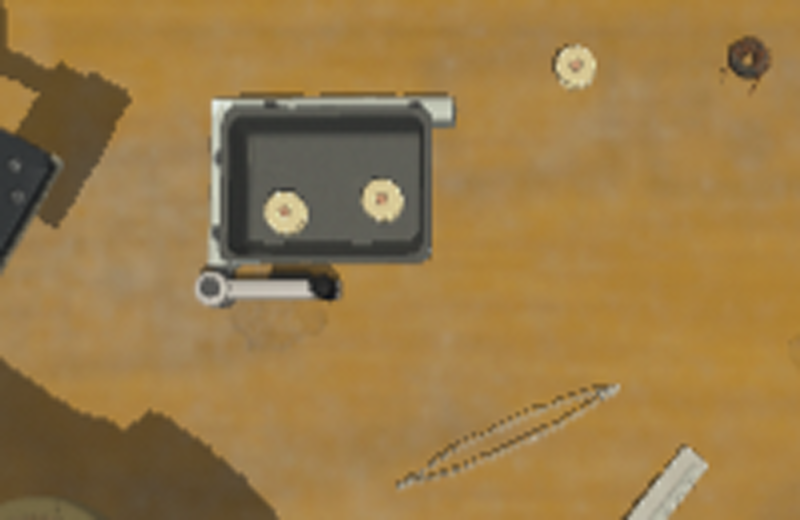

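```bash
python3 -c "
from station import arm
print(arm.job_done())"
```

```text
the job is handed in; nothing more can be done
None
```

The bin is docked and the retaining arm is shut across its front. I handed the job in at about 17 s of the 61 s allowed; no verdict was reported.

**What I did:**
- I pushed the bin along a gentle arc with the two fingertips against its right end until it pressed the side rail (about 10 N).
- I then pushed it from the front until it pressed the back rail (about 7 N). The arm was still open at about 1.8 rad.
- With one finger on the peg, I swung the arm until it met its end stop (about 9 N).
- I backed off and lifted the hand clear, with the fingertips 186 mm above the desk.

**Last checks, from the top camera:**

| Check | Measured | Target |
|---|---|---|
| Bin, x in the corner frame | about -36.4 mm | -37 mm |
| Bin, y in the corner frame | about -49.4 mm | -51 mm |
| Bin yaw | 0.006 rad | within 0.05 rad |
| Peg position, world | (430.5, 92.9) mm | (430.2, 92.6) mm when shut |

- **Arm angle:** the peg position puts it at about 0, uncertain by about 0.02 rad.
- **Other things on the desk:** both bobbins are in the bin. The loose bobbin and the ring core look unmoved in the last picture. The spool was outside that crop, so I did not check it at the end. The hand never went near it.

**Where measurements disagreed:**
- **Dock yaw:** the two rails gave readings from about -0.017 to +0.014 rad, so I took it as 0.
- **Side camera:** its bin y reading was about 5 mm off because wall pixels got into the measurement. I relied on the top camera and the contact forces instead.

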